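Open the trimmer arm and push the cork tile up to the gauge

TASK

Get the bench trimmer ready for a cut: push its counterweighted arm, the one with a cross bar at its free end, up past the balance point, until it stands open by itself against its stop. Then push the cork tile along the bed, under the open arm, until its edge lies flush against the gauge bar. Only push: do not take the cross bar between the fingers, do not lift the tile off the bed, and leave the other things where they stand.

Things in the scene. Friction and masses are not known exactly. Their poses are not given: they have to be found in the camera images.
- trimmer: Bench trimmer, fixed, lying crosswise: bar end right, hinge end left. Grey bed 22 mm high; two grey hinge cheeks 105 mm high. Origin on the table; x runs from bar end to hinge end (about the robot's left), y about back towards the robot, z up. Bed: x -100 to 120, y -170 to 200 mm. The arm and cut line lie at y = -50 mm; the tile starts nearer the robot (+y), the gauge bar is beyond (-y)
- trimmer_arm (a joint): Angle of the trimmer arm in rad: 0 shut, lying level along the bed; grows as the bar end rises and swings over towards the hinge end (+x of the trimmer); stop at 1.70. Below about 0.9 it falls shut, beyond about 0.9 it falls open on to the stop by itself, slowed by a damper (allow 3 s). It takes 1 to 3 N at the bar to raise. The hinge axis is parallel to the trimmer's y
- hinge_mid (a point): Point on the hinge axis, in the plane of the arm, 90 mm above the table; trimmer frame (140, -50, 90) mm
- bar_mid (a point): Centre of the black cross bar at the free end of the arm: a rod 22 mm in diameter and 100 mm long, parallel to the trimmer's y, 300 mm from the hinge and sticking out 60 mm beyond the bed's right-hand edge. Shut, its axis is 84 mm above the table with free space of 73 mm beneath; its frame turns with the arm, y along the rod
- gauge: Gauge bar, fixed on the bed: aluminium bar 170 mm long (its x, parallel to the trimmer's x), 12 mm wide (its y), 14 mm high, with two screw heads on top. Origin at the centre of its underside; the face for the tile is at its y = +6 mm
- tile_mid (a point): Centre of the loose cork tile, 120 mm (its x) x 110 mm (its y) x 10 mm thick, about 70 g, lying flat on the bed, so its centre is 27 mm above the table. Its axes start within 0.2 rad of the trimmer's
- spool: Bystander: wooden thread spool 34 mm wide, 49 mm tall, upright on the bed left of the tile, near the hinge end; origin at its foot
- weight: Bystander: steel pattern weight with a knob, 52 mm wide, 48 mm tall, on the table to the left of the trimmer; origin at its foot
- mug: Bystander: blue mug 82 mm wide, 95 mm tall, on the table to the left; origin at its foot
- jar: Bystander: jar 64 mm wide, 85 mm tall, on the table to the right of the bed, near the robot; origin at its foot
- tape: Bystander: tape ring 90 mm wide, 24 mm tall, on the table to the right; origin at its foot
- scissors: Bystander: scissors 180 mm long lying on the table to the left; origin at the middle
There are look-alikes about, which are no part of the job. What is shaped like the part that bears tile_mid but orange or purple is not meant.

How it is judged (in metres and radians):
On the way, in this order (a step that is already met when the one before it is completed fails the run):
1. the arm stands open on its stop while the tile is still short of the gauge (value of joint trimmer_arm above 1.6 rad and velocity of joint trimmer_arm below 0.1 rad/s), for 0.2 s.
2. the tile lies flush against the gauge bar (y of tile_mid in the frame of gauge between 0.055 and 0.065 m and angle between the y axis of tile_mid and the y axis of gauge, either way round below 0.06 rad), for 0.2 s.
At the end, for the whole second after the job is handed in: The arm stands open by itself (joint above 1.6 rad), and the tile lies flat on the bed with its edge against the gauge bar's face: gap at its centre under 4 mm, turned less than 0.06 rad, within 60 mm of the gauge's middle along it (all of step 2 and value of joint trimmer_arm above 1.6 rad and x of tile_mid in the frame of gauge between -0.06 and 0.06 m and height (world z) of tile_mid below 0.03 m); the robot touches nothing.
It fails at once if the cross bar is taken between the fingers (x of the grasp point in the frame of bar_mid between -0.009 and 0.009 m and z of the grasp point in the frame of bar_mid between -0.009 and 0.009 m and y of the grasp point in the frame of bar_mid between -0.055 and 0.055 m).
It fails at once if the tile is lifted off the bed (height (world z) of tile_mid above 0.04 m).
It fails at once if a bystander is moved more than 25 mm (distance of any of spool, weight, mug, jar, tape, scissors from where it was at the start of the episode above 0.025 m).
It also fails if it takes over 61 s, if anything falls off the work surface, if the arm or the gripper's body presses on something with over 40 N, if the wrist force passes 120 N, or if a joint passes its speed limit or range.

ROBOT

A 6-joint arm with a two-finger parallel gripper is mounted at the origin on the work surface. World frame = base frame: x ahead of the robot, y to its left, z up, the work surface at z = 0. Lengths are in m, angles in degrees, forces in N, time in s.
With the tool pointing down it reaches from about 0.375 to 0.9 m from the base axis. Payload 3.1 kg.
Tool frame: the origin (TCP) lies at the very end of the fingers, on their centre line; the grasp point (between the pads) lies bot.grip_point_offset behind it (bot.grip_point_offset is the distance from the TCP to the grasp point, in m); z points along the fingers, y is the line along which they close (so a half turn about z gives the same grasp; the last joint's range is limited). The gripper opens to 87 mm and grips with 3 to 60 N. Pads are 19 mm wide; open, the fingers measure 117 mm over their backs; the gripper's body (75 mm by 190 mm) begins 51 mm behind the grasp point.
Start: joints at [-10.227, 30.224, 82.088, -0, 67.689, -10.227], TCP at [0.625, 0, 0.199] pointing down, gripper open.
Joint ranges: [-176.69, 176.69], [-43.24, 126.21], [12.49, 139.97], [-82, 262], [0, 151.66], [-163.58, 163.58]. Speed limits (degrees/s): [159.86, 159.86, 180, 180, 180, 180].

INTERFACE

Orientations are given as a 3x3 rotation matrix whose columns are the frame's x, y, z axes.
In Python, from rig import bot, viewer, ticket gives the robot as it stands.
- The arm moves only by the tool servo_tool, never from a script. Its argument "targets" is a list of rows, each an object with "offset": the shift along the tool's x, y, z in m, a list of three; "dr": the turn, a rotation vector about the tool's x, y, z in degrees, a list of three. In form: [{"offset": [x, y, z], "dr": [ax, ay, az]}, ...]. A call has 1 to 20 rows; each row is the pose to reach, as a shift and turn from the pose commanded when the call began, along the tool's axes at that moment; what a row does not reach only later rows make up. A row lasts 1/12 s, in which the tool goes at most 41.7 mm and 7.16 degrees, less where a joint would pass 70% of its speed; a pose out of reach is approached as far as the arm can. A call with a gripper value outside its range is refused whole. "gripper" is the gripper command: -1 is fully open, 1 is shut, values between are in proportion, set as the call begins (left out, the last holds). The fingers move at their own pace and stop on an object; the grip force is fixed at half the most. Time passes only in rows, so rows that repeat a pose let the fingers close. It gives the time, the measured TCP pose, the force, the opening and the grip force at its end, in the units of the state.
- bot.read_state(): the state, without advancing time (a new reading comes with each control period).
- viewer.capture(name): name is "scene" or "side" or "wrist"; returns a dict with "color" (400x640x3 uint8, red, green, blue), "camera_matrix" (3x3 intrinsics, pixels), "R" (3x3) and "t" (3): a world point X has camera coordinates R X + t. Camera axes: x right, y down, z forward; pixel columns grow to the right and rows downward; lengths in m; the calibration is good to about 2 mm. A picture is of the moment at which its call begins. There is no depth.
- ticket.hand_in(): hands the job in; it is judged then, once.
The state is a dict: "time_s": time; "joint_positions": joint angles; "qvel": joint speeds; "tau": joint torques, N m; "position": TCP position; "tcp_rot": TCP orientation; "force": force on the tool from outside, world axes, zero at the start; "moment": the same for the moment, N m; "opening": opening from 0.0 (shut) to 1.0 (fully open); "grasp_force": force on a finger pad.
Only numpy, scipy, OpenCV 4.12 (cv2) and the standard library are available. Lean on these libraries where they do the work, as an engineer would, in place of code of your own. Each camera call takes 0.05 s, during which the arm holds its last target. There are 200 camera calls.

## Working session

There is one attempt and no reset: what is moved stays moved. The work goes in short steps, Python scripts to look and compute and a tool call to move; the robot and the scene stay as the last step left them, time stands still between calls to the robot, and variables do not carry over. Pictures are saved under pics/ and viewed, at most 10 in all, crops included, and the job is handed in when it is done.

Besides the shell and the picture viewer there is one more tool, called after ">>>" by a JSON object that holds its "fn" and its "kwargs". servo_tool: Moves the arm, as the interface text tells. Its arguments: {"type":"object","properties":{"targets":{"type":"array"},"gripper":{"type":"number"}},"required":["targets"]}

```bash
mkdir -p pics; python3 - <<'E'
from rig import bot,viewer
import cv2,json,numpy as np
np.set_printoptions(precision=4,suppress=True)
d={}
for n in("scene","side"):
    c=viewer.capture(n);cv2.imwrite(f"pics/{n}0.png",c["color"][...,::-1])
    d[n]={k:np.array(c[k]).tolist() for k in("camera_matrix","R","t")}
json.dump(d,open("cal.json","w"))
s=bot.read_state();print(s["time_s"],s["position"],s["tcp_rot"],bot.grip_point_offset)
E
```

```text
0.1 [0.6243 0.0002 0.1983] [[-0.      1.     -0.0019]
 [ 1.      0.      0.0003]
 [ 0.0003 -0.0019 -1.    ]] 0.0187
```

View pics/scene0.png

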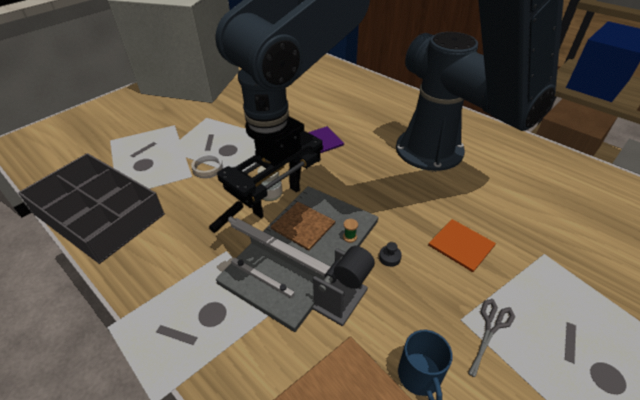

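View pics/side0.png

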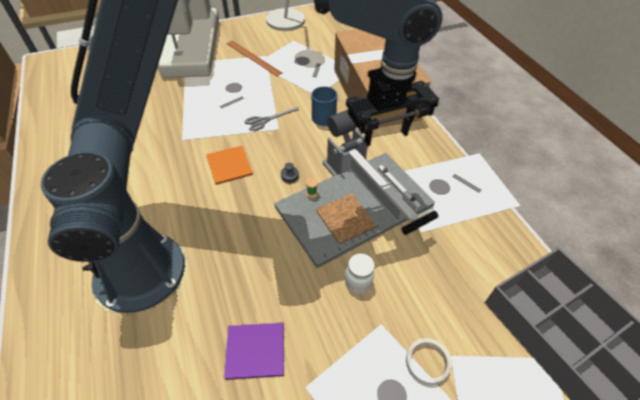

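The scene view looks back at the robot: trimmer bed around (300,255), tile (303,226), bar (227,217). In the side view the tile is at (345,218), the bar at (420,222) and the jar at (360,275). I'll enlarge both.

```bash
python3 - <<'E'
import cv2
a=cv2.imread("pics/scene0.png")[180:330,200:400];cv2.imwrite("pics/sc1.png",cv2.resize(a,None,fx=4,fy=4,interpolation=cv2.INTER_CUBIC))
a=cv2.imread("pics/side0.png")[130:280,265:465];cv2.imwrite("pics/si1.png",cv2.resize(a,None,fx=4,fy=4,interpolation=cv2.INTER_CUBIC))
E
```

```text
(no output)
```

View pics/sc1.png

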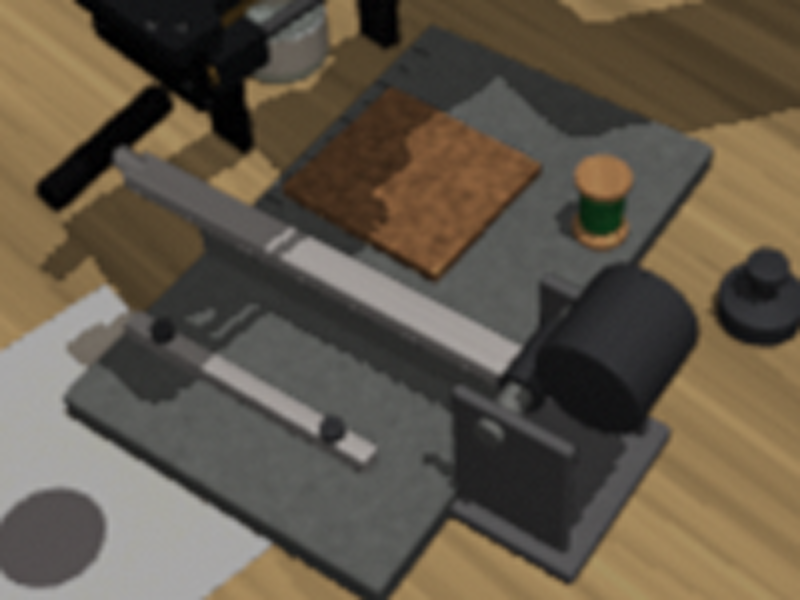

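View pics/si1.png

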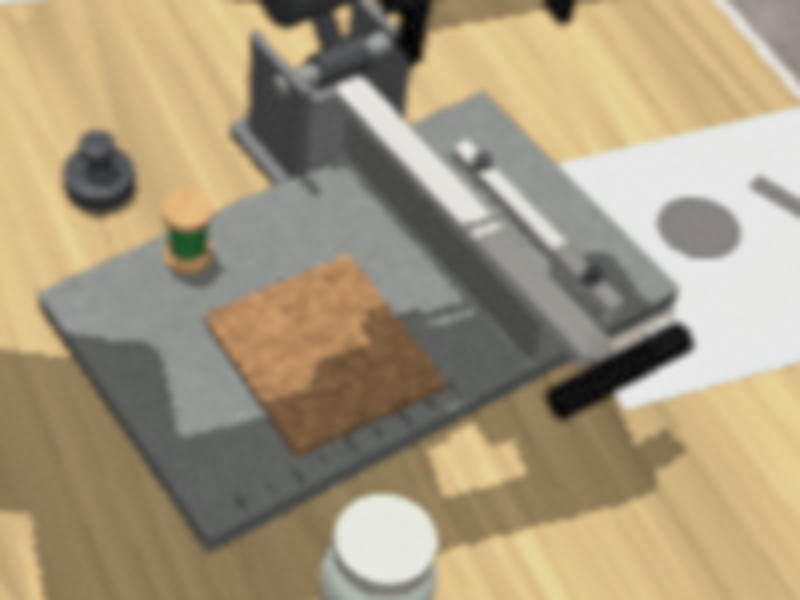

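The crops show the following:
- **Tile corners:** scene crop (395,90), (541,168), (437,276), (287,185); side crop (350,254), (205,318), (298,452), (446,382).
- **Bar ends:** scene crop (50,195), (160,100); side crop (562,402), (683,338).
- **Gauge:** scene crop from (130,315) to (370,455).
- **Spool top:** (603,175) in scene, (187,212) in side.

```bash
cat > h.py <<'E'
import json,numpy as np
np.set_printoptions(precision=4,suppress=True)
C=json.load(open("cal.json"))
off={"scene":(200,180),"side":(265,130)}
def ray(n,u,v,z,crop=True):
    K,R,t=[np.array(C[n][k]) for k in("camera_matrix","R","t")]
    if crop:u,v=off[n][0]+(u+.5)/4-.5,off[n][1]+(v+.5)/4-.5
    o=-R.T@t;d=R.T@np.linalg.inv(K)@[u,v,1]
    return (o+d*(z-o[2])/d[2])[:2]
E
python3 - <<'E'
from h import *
P={"tile":(.032,[(395,90),(541,168),(437,276),(287,185)],[(298,452),(205,318),(350,254),(446,382)]),
"bar":(.084,[(50,195),(160,100)],[(683,338),(562,402)]),
"bed nearR,nearL,farR":(.022,[(432,28),(711,152),(70,405)],[(210,540),(42,298),(678,292)]),
"gauge top ctr":(.036,[(130,320),(370,455)],[(610,303),(465,150)]),
"spool":(.049,[(603,175)],[(187,212)]),
"jar":(.085,[],[(388,540)]),
}
for k,(z,a,b) in P.items():
    print(k)
    for n,l in(("scene",a),("side",b)):
        print(n,*[ray(n,*p,z) for p in l])
E
```

```text
tile
scene [ 0.4671 -0.109 ] [0.4547 0.0075] [0.5606 0.0194] [ 0.5718 -0.0991]
side [ 0.4643 -0.1159] [0.449  0.0008] [0.5588 0.0162] [ 0.5717 -0.1015]
bar
scene [ 0.6978 -0.1556] [ 0.6056 -0.1694]
side [ 0.6978 -0.1556] [ 0.6066 -0.1706]
bed nearR,nearL,farR
scene [ 0.3997 -0.1409] [0.3641 0.0721] [ 0.7596 -0.0732]
side [ 0.3944 -0.148 ] [0.3576 0.0625] [ 0.7528 -0.0854]
gauge top ctr
scene [ 0.705  -0.0852] [0.6742 0.0797]
side [ 0.6978 -0.0859] [0.6717 0.071 ]
spool
scene [0.4456 0.0491]
side [0.4654 0.0763]
jar
scene
side [ 0.4719 -0.2179]
```

```bash
python3 - <<'E'
from h import *
from scipy.spatial.transform import Rotation as R
print((R.from_euler('z',-9.9,degrees=True)*R.from_euler('y',45,degrees=True)).as_rotvec(degrees=True))
print("spool",ray("scene",603,175,.071),ray("side",187,212,.071),"tape",ray("side",430,360,.012,False),"jar",ray("scene",290,15,.085))
E
```

```text
[ 3.8875 44.8856 -9.3853]
spool [0.4618 0.0612] [0.4586 0.0581] tape [ 0.5314 -0.4368] jar [ 0.5006 -0.1674]
```

>>> {"fn": "servo_tool", "kwargs": {"targets": [{"offset":[-0.04,0.007,-0.02],"dr":[0,0,0]},{"offset":[-0.08,0.014,-0.03],"dr":[0.6,6.4,-1.3]},{"offset":[-0.12,0.021,-0.03],"dr":[1.1,12.8,-2.7]},{"offset":[-0.16,0.028,-0.03],"dr":[1.7,19.2,-4.0]},{"offset":[-0.2,0.035,-0.03],"dr":[2.2,25.6,-5.4]},{"offset":[-0.24,0.042,-0.03],"dr":[2.8,32.0,-6.7]},{"offset":[-0.26,0.046,-0.03],"dr":[3.3,38.5,-8.0]},{"offset":[-0.26,0.046,-0.03],"dr":[3.9,44.9,-9.4]},{"offset":[-0.26,0.046,-0.03],"dr":[3.9,44.9,-9.4]},{"offset":[-0.26,0.046,-0.03],"dr":[3.9,44.9,-9.4]},{"offset":[-0.26,0.046,-0.03],"dr":[3.9,44.9,-9.4]},{"offset":[-0.26,0.046,-0.03],"dr":[3.9,44.9,-9.4]}], "gripper": 0}}

```text
time_s: 1.1
position: [0.6717, -0.2577, 0.2318]
tcp_rot: [[-0.125, 0.985, -0.122], [0.698, 0.175, 0.694], [0.705, 0.002, -0.709]]
force: [-1.1, -0.4, 0.2]
opening: 0.503
grasp_force: 0.0
```

>>> {"fn": "servo_tool", "kwargs": {"targets": [{"offset":[-0.02,-0.002,0.025],"dr":[0,0,0]},{"offset":[-0.045,-0.002,0.05],"dr":[0,0,0]},{"offset":[-0.07,-0.002,0.08],"dr":[0,0,0]},{"offset":[-0.095,-0.002,0.11],"dr":[0,0,0]},{"offset":[-0.115,-0.002,0.13],"dr":[0,0,0]},{"offset":[-0.123,-0.002,0.141],"dr":[0,0,0]},{"offset":[-0.123,-0.002,0.141],"dr":[0,0,0]},{"offset":[-0.11,-0.002,0.155],"dr":[0,0,0]},{"offset":[-0.097,-0.002,0.168],"dr":[0,0,0]},{"offset":[-0.083,-0.002,0.182],"dr":[0,0,0]},{"offset":[-0.07,-0.002,0.195],"dr":[0,0,0]},{"offset":[-0.067,-0.002,0.198],"dr":[0,0,0]},{"offset":[-0.067,-0.002,0.198],"dr":[0,0,0]},{"offset":[-0.067,-0.002,0.198],"dr":[0,0,0]}]}}

```text
time_s: 2.27
position: [0.6545, -0.1699, 0.0441]
tcp_rot: [[-0.125, 0.985, -0.12], [0.699, 0.173, 0.694], [0.704, 0.003, -0.71]]
force: [-1.0, -0.2, -0.4]
opening: 0.499
grasp_force: 0.0
```

```bash
python3 - <<'E'
from rig import viewer
import cv2
a=[cv2.resize(viewer.capture(n)["color"][s][...,::-1],(400,400),interpolation=cv2.INTER_CUBIC) for n,s in(("scene",(slice(120,320),slice(150,350))),("side",(slice(100,300),slice(300,500))))]
cv2.imwrite("pics/b.png",cv2.hconcat(a))
E
```

```text
(no output)
```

View pics/b.png

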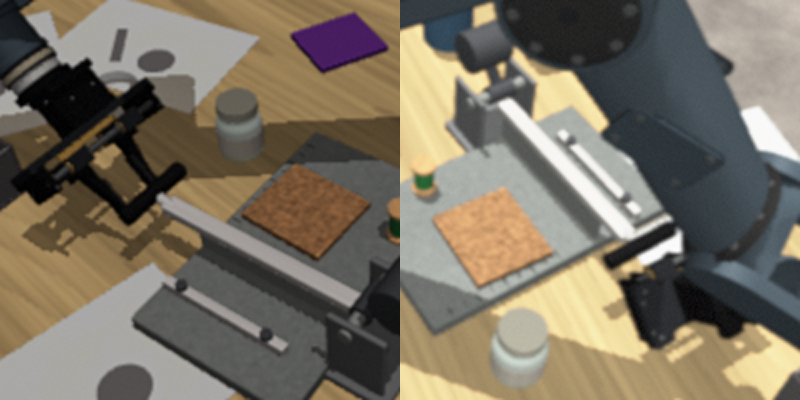

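The tool is under the bar with its fingers either side of the arm, and nothing is touching yet. I'll lift along the arc now.

>>> {"fn": "servo_tool", "kwargs": {"targets": [{"offset":[0.01,0,-0.005],"dr":[0,0,0]},{"offset":[0.022,0,-0.014],"dr":[0,0,0]},{"offset":[0.038,0,-0.027],"dr":[0,0,0]},{"offset":[0.05,0,-0.036],"dr":[0,0,0]},{"offset":[0.062,0,-0.045],"dr":[0,0,0]},{"offset":[0.075,0,-0.053],"dr":[0,0,0]},{"offset":[0.088,0,-0.06],"dr":[0,0,0]},{"offset":[0.101,0,-0.067],"dr":[0,0,0]},{"offset":[0.115,0,-0.073],"dr":[0,0,0]},{"offset":[0.129,0,-0.078],"dr":[0,0,0]},{"offset":[0.143,0,-0.083],"dr":[0,0,0]},{"offset":[0.158,0,-0.087],"dr":[0,0,0]},{"offset":[0.172,0,-0.09],"dr":[0,0,0]}]}}

```text
time_s: 3.45
position: [0.643, -0.1111, 0.2285]
tcp_rot: [[-0.122, 0.985, -0.122], [0.696, 0.172, 0.697], [0.707, 0.0, -0.707]]
force: [0.7, -0.0, -0.4]
opening: 0.502
grasp_force: 0.0
```

```bash
python3 - <<'E'
from rig import viewer
import cv2
a=[cv2.resize(viewer.capture(n)["color"][s][...,::-1],(400,400),interpolation=cv2.INTER_CUBIC) for n,s in(("scene",(slice(70,320),slice(150,400))),("side",(slice(50,300),slice(250,500))))]
cv2.imwrite("pics/c.png",cv2.hconcat(a))
E
```

```text
(no output)
```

View pics/c.png

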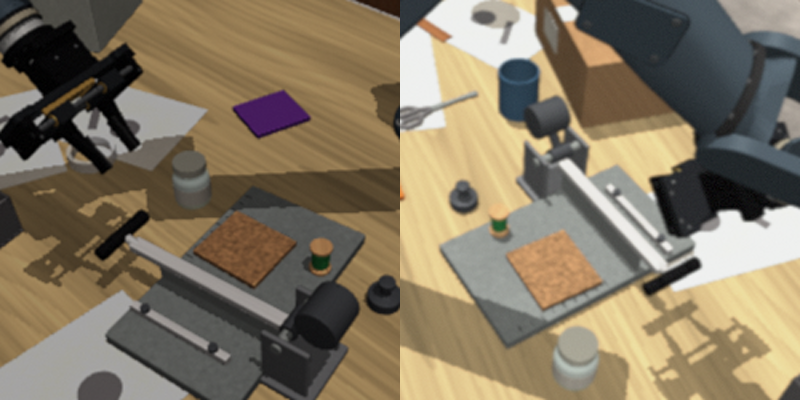

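The arm is still shut, with the bar unchanged at (98,255)–(148,215) in the left half, so the fingers must have slipped off it. I'll check where the fingertips project against the reported TCP.

```bash
python3 - <<'E'
from h import *
from rig import bot
s=bot.read_state();R_=np.array(s["tcp_rot"]);p=np.array(s["position"]);print(s["time_s"],p,s["force"])
for n in C:
    K,R,t=[np.array(C[n][k]) for k in("camera_matrix","R","t")]
    for o in([0,0,0],[0,.03,0],[0,-.03,0],[0,.03,-.06]):
        c=K@(R@(p+R_@o)+t);c=c[:2]/c[2];print(n,o,c,(c-([150,70] if n=="scene" else [250,50]))*1.6)
E
```

```text
3.55 [ 0.6437 -0.1106  0.23  ] [-0.6668  0.0151  0.5035]
scene [0, 0, 0] [232.8512 177.6289] [132.5619 172.2062]
scene [0, 0.03, 0] [222.879  185.8796] [116.6065 185.4074]
scene [0, -0.03, 0] [242.4067 169.7228] [147.8508 159.5565]
scene [0, 0.03, -0.06] [203.2625 162.274 ] [ 85.2199 147.6384]
side [0, 0, 0] [417.8205 165.3812] [268.5128 184.6099]
side [0, 0.03, 0] [428.3616 160.249 ] [285.3786 176.3984]
side [0, -0.03, 0] [407.0429 170.6286] [251.2686 193.0057]
side [0, 0.03, -0.06] [446.1413 158.3532] [313.8262 173.3651]
```

In the picture the half-open fingertips end about 20 mm short of the reported TCP, so the hook was too shallow. I'll go back and engage about 25 mm deeper.

>>> {"fn": "servo_tool", "kwargs": {"targets": [{"offset":[-0.03,0,-0.02],"dr":[0,0,0]},{"offset":[-0.06,0,-0.04],"dr":[0,0,0]},{"offset":[-0.09,0,-0.06],"dr":[0,0,0]},{"offset":[-0.11,0,-0.068],"dr":[0,0,0]},{"offset":[-0.135,0,-0.043],"dr":[0,0,0]},{"offset":[-0.16,0,-0.018],"dr":[0,0,0]},{"offset":[-0.185,0,0.007],"dr":[0,0,0]},{"offset":[-0.21,0,0.032],"dr":[0,0,0]},{"offset":[-0.223,0,0.045],"dr":[0,0,0]},{"offset":[-0.223,0,0.045],"dr":[0,0,0]},{"offset":[-0.21,0,0.061],"dr":[0,0,0]},{"offset":[-0.196,0,0.078],"dr":[0,0,0]},{"offset":[-0.182,0,0.096],"dr":[0,0,0]},{"offset":[-0.168,0,0.113],"dr":[0,0,0]},{"offset":[-0.168,0,0.113],"dr":[0,0,0]},{"offset":[-0.168,0,0.113],"dr":[0,0,0]}]}}

```text
time_s: 4.88
position: [0.6506, -0.1494, 0.0305]
tcp_rot: [[-0.124, 0.985, -0.122], [0.697, 0.174, 0.696], [0.706, 0.002, -0.708]]
force: [-0.4, -0.1, 0.0]
opening: 0.502
grasp_force: 0.0
```

>>> {"fn": "servo_tool", "kwargs": {"targets": [{"offset":[0.004,0,-0.004],"dr":[0,0,0]},{"offset":[0.008,0,-0.008],"dr":[0,0,0]},{"offset":[0.013,0,-0.012],"dr":[0,0,0]},{"offset":[0.018,0,-0.016],"dr":[0,0,0]},{"offset":[0.023,0,-0.02],"dr":[0,0,0]},{"offset":[0.028,0,-0.024],"dr":[0,0,0]},{"offset":[0.028,0,-0.024],"dr":[0,0,0]},{"offset":[0.028,0,-0.024],"dr":[0,0,0]}]}}

```text
time_s: 5.55
position: [0.6507, -0.1506, 0.0661]
tcp_rot: [[-0.123, 0.985, -0.117], [0.7, 0.17, 0.693], [0.703, 0.003, -0.711]]
force: [1.2, -4.5, -0.7]
opening: 0.5
grasp_force: 2.1
```

```bash
python3 - <<'E'
from rig import viewer
import cv2
a=[cv2.resize(viewer.capture(n)["color"][s][...,::-1],(400,400),interpolation=cv2.INTER_CUBIC) for n,s in(("scene",(slice(150,250),slice(180,280))),("side",(slice(130,280),slice(330,480))))]
cv2.imwrite("pics/d.png",cv2.hconcat(a))
E
```

```text
(no output)
```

View pics/d.png

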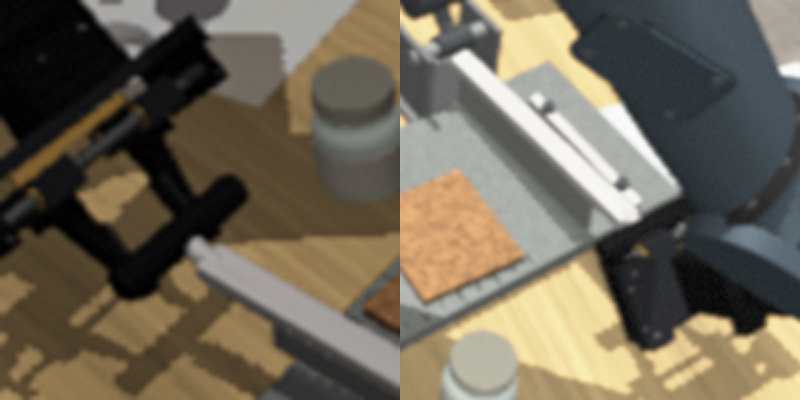

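The fingers now bear on the bar: it has risen about 8 px and the reaction is about 4.7 N. I'll keep following the arc, slightly deeper.

>>> {"fn": "servo_tool", "kwargs": {"targets": [{"offset":[0.003,0,0.002],"dr":[0,0,0]},{"offset":[0.01,0,0],"dr":[0,0,0]},{"offset":[0.018,0,-0.006],"dr":[0,0,0]},{"offset":[0.026,0,-0.012],"dr":[0,0,0]},{"offset":[0.034,0,-0.017],"dr":[0,0,0]},{"offset":[0.043,0,-0.023],"dr":[0,0,0]},{"offset":[0.052,0,-0.028],"dr":[0,0,0]},{"offset":[0.06,0,-0.033],"dr":[0,0,0]},{"offset":[0.074,0,-0.039],"dr":[0,0,0]},{"offset":[0.087,0,-0.045],"dr":[0,0,0]},{"offset":[0.101,0,-0.05],"dr":[0,0,0]},{"offset":[0.116,0,-0.055],"dr":[0,0,0]},{"offset":[0.13,0,-0.059],"dr":[0,0,0]},{"offset":[0.145,0,-0.062],"dr":[0,0,0]}]}}

```text
time_s: 6.82
position: [0.6389, -0.0885, 0.2132]
tcp_rot: [[-0.122, 0.985, -0.122], [0.696, 0.173, 0.697], [0.708, 0.0, -0.707]]
force: [0.2, -1.5, -0.6]
opening: 0.503
grasp_force: 0.6
```

>>> {"fn": "servo_tool", "kwargs": {"targets": [{"offset":[0.015,0,-0.002],"dr":[0,0,0]},{"offset":[0.03,0,-0.004],"dr":[0,0,0]},{"offset":[0.045,0,-0.005],"dr":[0,0,0]},{"offset":[0.06,0,-0.005],"dr":[0,0,0]},{"offset":[0.075,0,-0.004],"dr":[0,0,0]},{"offset":[0.09,0,-0.003],"dr":[0,0,0]},{"offset":[0.105,0,0],"dr":[0,0,0]},{"offset":[0.119,0,0.002],"dr":[0,0,0]},{"offset":[0.134,0,0.005],"dr":[0,0,0]},{"offset":[0.148,0,0.009],"dr":[0,0,0]},{"offset":[0.162,0,0.014],"dr":[0,0,0]},{"offset":[0.176,0,0.02],"dr":[0,0,0]},{"offset":[0.176,0,0.02],"dr":[0,0,0]},{"offset":[0.176,0,0.02],"dr":[0,0,0]}]}}

```text
time_s: 7.98
position: [0.615, 0.0479, 0.3223]
tcp_rot: [[-0.123, 0.985, -0.122], [0.697, 0.174, 0.696], [0.707, 0.0, -0.707]]
force: [-0.5, -0.4, 0.8]
opening: 0.505
grasp_force: 0.0
```

```bash
python3 - <<'E'
from rig import viewer
import cv2
a=[cv2.resize(viewer.capture(n)["color"][s][...,::-1],(400,400),interpolation=cv2.INTER_CUBIC) for n,s in(("scene",(slice(70,320),slice(150,400))),("side",(slice(50,300),slice(250,500))))]
cv2.imwrite("pics/e.png",cv2.hconcat(a))
E
```

```text
(no output)
```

View pics/e.png

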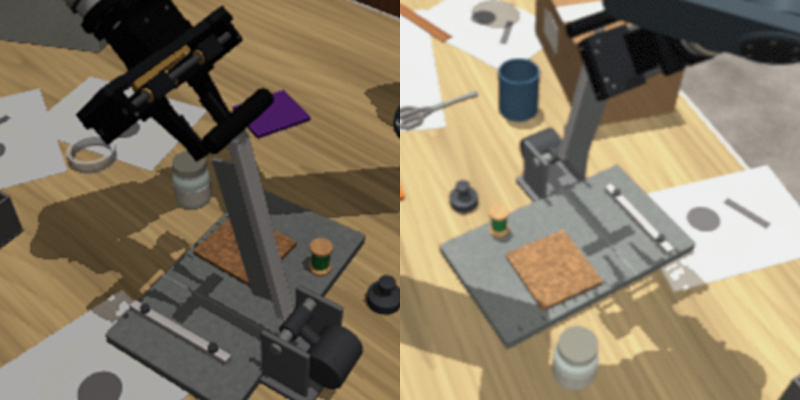

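The arm stands well past balance (about 1.15 rad) and the contact force is near zero, so it's falling open on its own. I'll back off right and down while it falls.

>>> {"fn": "servo_tool", "kwargs": {"targets": [{"offset":[-0.015,0,0],"dr":[0,0,0]},{"offset":[-0.03,0,0],"dr":[0,0,0]},{"offset":[-0.05,0,-0.01],"dr":[0,0,0]},{"offset":[-0.07,0,-0.03],"dr":[0,0,0]},{"offset":[-0.09,0,-0.05],"dr":[0,0,0]},{"offset":[-0.1,-0.03,-0.06],"dr":[0,0,0]},{"offset":[-0.1,-0.06,-0.06],"dr":[0,0,0]},{"offset":[-0.1,-0.09,-0.06],"dr":[0,0,0]},{"offset":[-0.1,-0.12,-0.06],"dr":[0,0,0]},{"offset":[-0.1,-0.12,-0.06],"dr":[0,0,0]},{"offset":[-0.1,-0.12,-0.06],"dr":[0,0,0]}]}}

```text
time_s: 9.0
position: [0.516, -0.0877, 0.2927]
tcp_rot: [[-0.118, 0.986, -0.12], [0.696, 0.168, 0.698], [0.708, -0.001, -0.706]]
force: [0.3, 0.8, -0.3]
opening: 0.503
grasp_force: 0.0
```

```bash
python3 - <<'E'
from h import *
from rig import bot
from scipy.spatial.transform import Rotation as Ro
s=bot.read_state();A=np.array(s["tcp_rot"]);p=np.array(s["position"]);print(s["time_s"],p,s["joint_positions"])
a=np.radians(9.9);xt=np.array([-np.sin(a),np.cos(a),0]);b=np.array([np.cos(a),np.sin(a),0])
for sg in(1,-1):
    T=np.c_[sg*b,-sg*xt,[0,0,-1]]
    print(sg,Ro.from_matrix(A.T@T).as_rotvec(degrees=True), A.T@(np.array([.42,-.06,.2])-p))
E
```

```text
9.0 [ 0.516  -0.0877  0.2927] [-39.7312  31.5557  80.0529  28.3005 103.9046 -51.397 ]
1 [-35.1984 -35.2356  84.651 ] [-0.0351 -0.0898  0.0963]
-1 [ 35.2791 -35.2419 -85.1588] [-0.0351 -0.0898  0.0963]
```

>>> {"fn": "servo_tool", "kwargs": {"targets": [{"offset":[-0.003,-0.007,0.007],"dr":[-2.5,-2.5,6]},{"offset":[-0.006,-0.014,0.014],"dr":[-5,-5,12]},{"offset":[-0.009,-0.021,0.021],"dr":[-7.5,-7.5,18]},{"offset":[-0.012,-0.028,0.028],"dr":[-10,-10,24]},{"offset":[-0.015,-0.035,0.035],"dr":[-12.5,-12.5,30]},{"offset":[-0.018,-0.042,0.042],"dr":[-15,-15,36]},{"offset":[-0.021,-0.049,0.049],"dr":[-17.5,-17.5,42]},{"offset":[-0.024,-0.056,0.056],"dr":[-20,-20,48]},{"offset":[-0.027,-0.063,0.063],"dr":[-22.5,-22.5,54]},{"offset":[-0.03,-0.07,0.07],"dr":[-25,-25,60]},{"offset":[-0.032,-0.08,0.08],"dr":[-27.5,-27.5,66]},{"offset":[-0.034,-0.085,0.09],"dr":[-30,-30,72]},{"offset":[-0.035,-0.09,0.096],"dr":[-32.5,-32.5,78]},{"offset":[-0.035,-0.09,0.096],"dr":[-35.2,-35.2,84.7]},{"offset":[-0.035,-0.09,0.096],"dr":[-35.2,-35.2,84.7]},{"offset":[-0.035,-0.09,0.096],"dr":[-35.2,-35.2,84.7]},{"offset":[-0.035,-0.09,0.096],"dr":[-35.2,-35.2,84.7]}]}}

```text
time_s: 10.42
position: [0.4218, -0.0585, 0.2007]
tcp_rot: [[0.984, 0.177, 0.002], [0.177, -0.984, -0.0], [0.002, 0.0, -1.0]]
force: [-0.4, -0.0, 1.4]
opening: 0.499
grasp_force: 0.0
```

>>> {"fn": "servo_tool", "kwargs": {"targets": [{"offset":[0,0,0.03],"dr":[0,0,0]},{"offset":[0,0,0.06],"dr":[0,0,0]},{"offset":[0,0,0.09],"dr":[0,0,0]},{"offset":[0,0,0.12],"dr":[0,0,0]},{"offset":[0,0,0.145],"dr":[0,0,0]},{"offset":[0,0,0.16],"dr":[0,0,0]},{"offset":[0,0,0.168],"dr":[0,0,0]},{"offset":[0,0,0.171],"dr":[0,0,0]},{"offset":[0,0,0.173],"dr":[0,0,0]},{"offset":[0,0,0.174],"dr":[0,0,0]},{"offset":[0,0,0.174],"dr":[0,0,0]},{"offset":[0,0,0.174],"dr":[0,0,0]}]}}

```text
time_s: 11.42
position: [0.4214, -0.0586, 0.0277]
tcp_rot: [[0.984, 0.176, 0.003], [0.176, -0.984, -0.001], [0.003, 0.002, -1.0]]
force: [-0.2, 0.5, -0.3]
opening: 0.5
grasp_force: 0.0
```

```bash
python3 - <<'E'
from rig import viewer
import cv2
a=[cv2.resize(viewer.capture(n)["color"][s][...,::-1],(400,400),interpolation=cv2.INTER_CUBIC) for n,s in(("scene",(slice(150,310),slice(220,380))),("side",(slice(100,300),slice(260,460))))]
cv2.imwrite("pics/f.png",cv2.hconcat(a))
E
```

View pics/f.png

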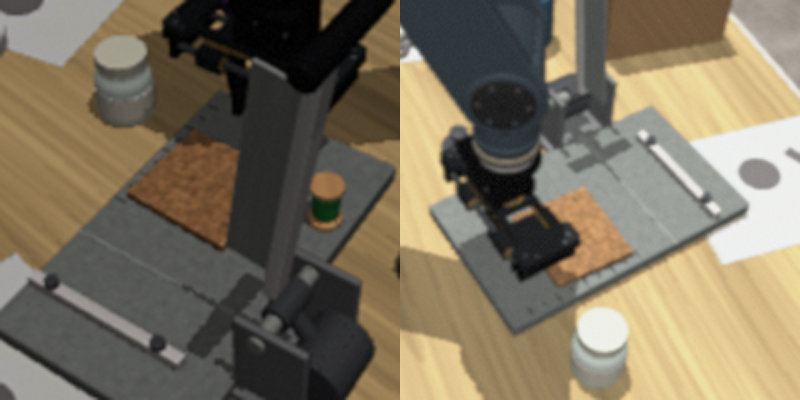

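The arm stands upright and open (left half), the tile is untouched and the fingers are down behind its near edge. I'll probe the bed gently to find the real fingertip height.

>>> {"fn": "servo_tool", "kwargs": {"targets": [{"offset":[0,0,0.001],"dr":[0,0,0]},{"offset":[0,0,0.002],"dr":[0,0,0]},{"offset":[0,0,0.003],"dr":[0,0,0]},{"offset":[0,0,0.004],"dr":[0,0,0]},{"offset":[0,0,0.005],"dr":[0,0,0]},{"offset":[0,0,0.005],"dr":[0,0,0]}]}}

```text
time_s: 12.02
position: [0.4206, -0.0583, 0.0217]
tcp_rot: [[0.984, 0.176, 0.001], [0.176, -0.984, -0.0], [0.001, 0.0, -1.0]]
force: [-0.8, 0.7, 1.0]
opening: 0.499
grasp_force: 0.0
```

>>> {"fn": "servo_tool", "kwargs": {"targets": [{"offset":[0,0,0.001],"dr":[0,0,0]},{"offset":[0,0,0.002],"dr":[0,0,0]},{"offset":[0,0,0.002],"dr":[0,0,0]}]}}

```text
time_s: 12.27
position: [0.4207, -0.0583, 0.0197]
tcp_rot: [[0.984, 0.176, 0.001], [0.176, -0.984, -0.0], [0.001, 0.0, -1.0]]
force: [0.2, 0.3, 0.5]
opening: 0.501
grasp_force: 0.0
```

>>> {"fn": "servo_tool", "kwargs": {"targets": [{"offset":[0,0,0.001],"dr":[0,0,0]},{"offset":[0,0,0.002],"dr":[0,0,0]},{"offset":[0,0,0.003],"dr":[0,0,0]},{"offset":[0,0,0.003],"dr":[0,0,0]}]}}

```text
time_s: 12.6
position: [0.4206, -0.0583, 0.0168]
tcp_rot: [[0.984, 0.176, 0.001], [0.176, -0.984, -0.0], [0.001, 0.001, -1.0]]
force: [-0.5, 0.1, 0.4]
opening: 0.498
grasp_force: 0.0
```

>>> {"fn": "servo_tool", "kwargs": {"targets": [{"offset":[0,0,0.001],"dr":[0,0,0]},{"offset":[0,0,0.002],"dr":[0,0,0]},{"offset":[0,0,0.003],"dr":[0,0,0]},{"offset":[0,0,0.003],"dr":[0,0,0]}]}}

```text
time_s: 12.93
position: [0.4207, -0.0583, 0.0138]
tcp_rot: [[0.984, 0.176, 0.001], [0.176, -0.984, -0.0], [0.001, 0.001, -1.0]]
force: [-0.2, -0.4, -0.0]
opening: 0.498
grasp_force: 0.0
```

>>> {"fn": "servo_tool", "kwargs": {"targets": [{"offset":[0,0,0.001],"dr":[0,0,0]},{"offset":[0,0,0.002],"dr":[0,0,0]},{"offset":[0,0,0.003],"dr":[0,0,0]},{"offset":[0,0,0.003],"dr":[0,0,0]}]}}

```text
time_s: 13.27
position: [0.4207, -0.0583, 0.0108]
tcp_rot: [[0.984, 0.176, 0.001], [0.176, -0.984, -0.0], [0.001, 0.001, -1.0]]
force: [0.0, 0.3, 0.3]
opening: 0.499
grasp_force: 0.0
```

>>> {"fn": "servo_tool", "kwargs": {"targets": [{"offset":[0,0,0.001],"dr":[0,0,0]},{"offset":[0,0,0.002],"dr":[0,0,0]},{"offset":[0,0,0.003],"dr":[0,0,0]},{"offset":[0,0,0.003],"dr":[0,0,0]}]}}

```text
time_s: 13.6
position: [0.4207, -0.0583, 0.0078]
tcp_rot: [[0.984, 0.176, 0.001], [0.176, -0.984, -0.0], [0.001, 0.0, -1.0]]
force: [-0.1, -0.3, 0.1]
opening: 0.5
grasp_force: 0.0
```

>>> {"fn": "servo_tool", "kwargs": {"targets": [{"offset":[0,0,0.001],"dr":[0,0,0]},{"offset":[0,0,0.002],"dr":[0,0,0]},{"offset":[0,0,0.003],"dr":[0,0,0]},{"offset":[0,0,0.003],"dr":[0,0,0]}]}}

```text
time_s: 13.93
position: [0.4207, -0.0583, 0.0048]
tcp_rot: [[0.984, 0.175, 0.001], [0.175, -0.984, -0.0], [0.001, 0.0, -1.0]]
force: [-0.5, 0.2, 0.2]
opening: 0.499
grasp_force: 0.0
```

>>> {"fn": "servo_tool", "kwargs": {"targets": [{"offset":[0,0,0.001],"dr":[0,0,0]},{"offset":[0,0,0.002],"dr":[0,0,0]},{"offset":[0,0,0.002],"dr":[0,0,0]}]}}

```text
time_s: 14.18
position: [0.4207, -0.0583, 0.0028]
tcp_rot: [[0.984, 0.175, 0.001], [0.175, -0.984, -0.0], [0.001, 0.001, -1.0]]
force: [-0.0, -0.2, 0.2]
opening: 0.5
grasp_force: 0.0
```

>>> {"fn": "servo_tool", "kwargs": {"targets": [{"offset":[0,0,0.001],"dr":[0,0,0]},{"offset":[0,0,0.002],"dr":[0,0,0]},{"offset":[0,0,0.002],"dr":[0,0,0]}]}}

```text
time_s: 14.43
position: [0.4207, -0.0583, 0.0008]
tcp_rot: [[0.984, 0.176, 0.001], [0.176, -0.984, -0.0], [0.001, 0.001, -1.0]]
force: [-0.1, -0.5, 0.3]
opening: 0.5
grasp_force: 0.0
```

>>> {"fn": "servo_tool", "kwargs": {"targets": [{"offset":[0,0,0.001],"dr":[0,0,0]},{"offset":[0,0,0.002],"dr":[0,0,0]},{"offset":[0,0,0.002],"dr":[0,0,0]}]}}

```text
time_s: 14.68
position: [0.4208, -0.0584, -0.001]
tcp_rot: [[0.984, 0.176, 0.002], [0.176, -0.984, -0.001], [0.001, 0.001, -1.0]]
force: [0.0, -0.0, 1.8]
opening: 0.5
grasp_force: 0.8
```

The fingertips touch the bed at a reported z of about −0.001, so they end 23 mm short of the TCP. I'll raise 2.5 mm, shift 12 mm away from the spool and start pushing.

>>> {"fn": "servo_tool", "kwargs": {"targets": [{"offset":[0,0,-0.0025],"dr":[0,0,0]},{"offset":[0,0.006,-0.0025],"dr":[0,0,0]},{"offset":[0,0.012,-0.0025],"dr":[0,0,0]},{"offset":[0.005,0.012,-0.0025],"dr":[0,0,0]},{"offset":[0.01,0.012,-0.0025],"dr":[0,0,0]},{"offset":[0.015,0.012,-0.0025],"dr":[0,0,0]},{"offset":[0.02,0.012,-0.0025],"dr":[0,0,0]},{"offset":[0.025,0.012,-0.0025],"dr":[0,0,0]},{"offset":[0.03,0.012,-0.0025],"dr":[0,0,0]},{"offset":[0.035,0.012,-0.0025],"dr":[0,0,0]},{"offset":[0.04,0.012,-0.0025],"dr":[0,0,0]},{"offset":[0.045,0.012,-0.0025],"dr":[0,0,0]},{"offset":[0.05,0.012,-0.0025],"dr":[0,0,0]},{"offset":[0.055,0.012,-0.0025],"dr":[0,0,0]},{"offset":[0.06,0.012,-0.0025],"dr":[0,0,0]}]}}

```text
time_s: 15.93
position: [0.4824, -0.0595, 0.0015]
tcp_rot: [[0.984, 0.176, 0.001], [0.176, -0.984, -0.0], [0.001, 0.001, -1.0]]
force: [-1.1, 0.4, 0.3]
opening: 0.499
grasp_force: 0.1
```

```bash
cat > t.py <<'E'
from h import *
from rig import bot,viewer
import cv2
# cork tile outline: colour mask in side view, on plane z=.032
c=viewer.capture("side")["color"];cv2.imwrite("pics/t.png",c[...,::-1])
h=cv2.cvtColor(c,cv2.COLOR_RGB2HSV)
m=((h[...,0]>4)&(h[...,0]<17)&(h[...,1]>105)).astype(np.uint8);m[:150]=0;m[270:]=0;m[:,:280]=0;m[:,460:]=0
m=cv2.morphologyEx(m,cv2.MORPH_OPEN,np.ones((3,3)))
n,l,st,ce=cv2.connectedComponentsWithStats(m);k=1+st[1:,4].argmax();print(st[k])
ys,xs=np.where(l==k);P=np.array([ray("side",x,y,.032,False) for x,y in zip(xs,ys)])
H=np.array([.601,.1335]);a=np.radians(9.9);b=np.array([np.cos(a),np.sin(a)]);q=np.array([-np.sin(a),np.cos(a)])
G=np.array([.687,-.005]);D=P-G
print("b range",np.percentile(D@b,[1,99]),"q range",np.percentile(D@q,[1,99]))
qq=D@q;bb=D@b
far=[(v,np.percentile(bb[abs(qq-v)<.004],98)) for v in np.arange(-.06,.05,.015) if (abs(qq-v)<.004).sum()>8]
print(np.array(far));print(bot.read_state()["position"],bot.read_state()["force"])
E
python3 t.py
```

```text
[350 189  35  37 475]
b range [-0.1368 -0.0949] q range [-0.0699  0.0466]
[[-0.06   -0.096 ]
 [-0.045  -0.0948]
 [-0.03   -0.0959]
 [-0.015  -0.0947]
 [ 0.     -0.0958]
 [ 0.015  -0.0959]
 [ 0.03   -0.0954]
 [ 0.045  -0.0951]]
[ 0.4839 -0.0598  0.0016] [ 0.8019 -0.044  -0.6121]
```

The tile is square to the gauge and its far edge is 95 mm from the gauge centre, so about 89 mm remain. I'll push 82 mm.

>>> {"fn": "servo_tool", "kwargs": {"targets": [{"offset":[0.005,0,0],"dr":[0,0,0]},{"offset":[0.01,0,0],"dr":[0,0,0]},{"offset":[0.015,0,0],"dr":[0,0,0]},{"offset":[0.02,0,0],"dr":[0,0,0]},{"offset":[0.025,0,0],"dr":[0,0,0]},{"offset":[0.03,0,0],"dr":[0,0,0]},{"offset":[0.035,0,0],"dr":[0,0,0]},{"offset":[0.04,0,0],"dr":[0,0,0]},{"offset":[0.045,0,0],"dr":[0,0,0]},{"offset":[0.05,0,0],"dr":[0,0,0]},{"offset":[0.055,0,0],"dr":[0,0,0]},{"offset":[0.06,0,0],"dr":[0,0,0]},{"offset":[0.065,0,0],"dr":[0,0,0]},{"offset":[0.07,0,0],"dr":[0,0,0]},{"offset":[0.075,0,0],"dr":[0,0,0]},{"offset":[0.079,0,0],"dr":[0,0,0]},{"offset":[0.082,0,0],"dr":[0,0,0]},{"offset":[0.082,0,0],"dr":[0,0,0]}]}}

```text
time_s: 17.48
position: [0.5637, -0.0452, 0.0017]
tcp_rot: [[0.984, 0.176, 0.003], [0.176, -0.984, -0.001], [0.002, 0.001, -1.0]]
force: [1.0, 1.1, 0.2]
opening: 0.501
grasp_force: 0.0
```

```bash
python3 t.py
```

```text
[379 177  32  34 326]
b range [-0.0467 -0.0106] q range [-0.0698  0.047 ]
[[-0.06   -0.0116]
 [-0.045  -0.012 ]
 [-0.03   -0.0107]
 [-0.015  -0.0106]
 [ 0.     -0.0109]
 [ 0.015  -0.0113]
 [ 0.03   -0.0117]
 [ 0.045  -0.0128]]
[ 0.5632 -0.0452  0.0017] [-0.1491  0.0517  0.1716]
```

>>> {"fn": "servo_tool", "kwargs": {"targets": [{"offset":[0.001,0,0],"dr":[0,0,0]},{"offset":[0.002,0,0],"dr":[0,0,0]},{"offset":[0.003,0,0],"dr":[0,0,0]},{"offset":[0.004,0,0],"dr":[0,0,0]},{"offset":[0.005,0,0],"dr":[0,0,0]},{"offset":[0.005,0,0],"dr":[0,0,0]},{"offset":[0.005,0,0],"dr":[0,0,0]}]}}

```text
time_s: 18.12
position: [0.5657, -0.0442, 0.0015]
tcp_rot: [[0.984, 0.176, -0.002], [0.176, -0.984, 0.0], [-0.002, -0.0, -1.0]]
force: [-5.4, -1.4, 3.5]
opening: 0.499
grasp_force: 2.6
```

There is about 5.5 N of reaction along the push and the tool has stalled, so the tile is seated on the gauge. I'll back off and lift.

>>> {"fn": "servo_tool", "kwargs": {"targets": [{"offset":[0,0,0],"dr":[0,0,0]},{"offset":[-0.004,0,0],"dr":[0,0,0]},{"offset":[-0.01,0,0],"dr":[0,0,0]},{"offset":[-0.02,0,0],"dr":[0,0,0]},{"offset":[-0.03,0,0],"dr":[0,0,0]},{"offset":[-0.04,0,-0.01],"dr":[0,0,0]},{"offset":[-0.05,0,-0.03],"dr":[0,0,0]},{"offset":[-0.065,0.02,-0.06],"dr":[0,0,0]},{"offset":[-0.08,0.03,-0.09],"dr":[0,0,0]},{"offset":[-0.1,0.03,-0.12],"dr":[0,0,0]},{"offset":[-0.12,0.03,-0.15],"dr":[0,0,0]},{"offset":[-0.13,0.03,-0.17],"dr":[0,0,0]},{"offset":[-0.13,0.03,-0.17],"dr":[0,0,0]},{"offset":[-0.13,0.03,-0.17],"dr":[0,0,0]}]}}

```text
time_s: 19.28
position: [0.4445, -0.097, 0.173]
tcp_rot: [[0.985, 0.174, 0.005], [0.174, -0.985, -0.002], [0.005, 0.003, -1.0]]
force: [1.3, 0.5, -0.5]
opening: 0.503
grasp_force: 0.0
```

```bash
python3 t.py; python3 - <<'E'
from rig import viewer
import cv2
a=[cv2.resize(viewer.capture(n)["color"][s][...,::-1],(400,400),interpolation=cv2.INTER_CUBIC) for n,s in(("scene",(slice(120,320),slice(200,400))),("side",(slice(100,280),slice(280,460))))]
cv2.imwrite("pics/g.png",cv2.hconcat(a))
E
```

```text
[ 361  177   50   44 1244]
b range [-0.1168 -0.0097] q range [-0.0696  0.0438]
[[-0.06   -0.0115]
 [-0.045  -0.012 ]
 [-0.03   -0.0123]
 [-0.015  -0.0126]
 [ 0.     -0.011 ]
 [ 0.015  -0.0106]
 [ 0.03   -0.0095]
 [ 0.045  -0.0108]]
[ 0.4444 -0.0967  0.1719] [-0.5601 -0.4924 -0.2417]
```

View pics/g.png

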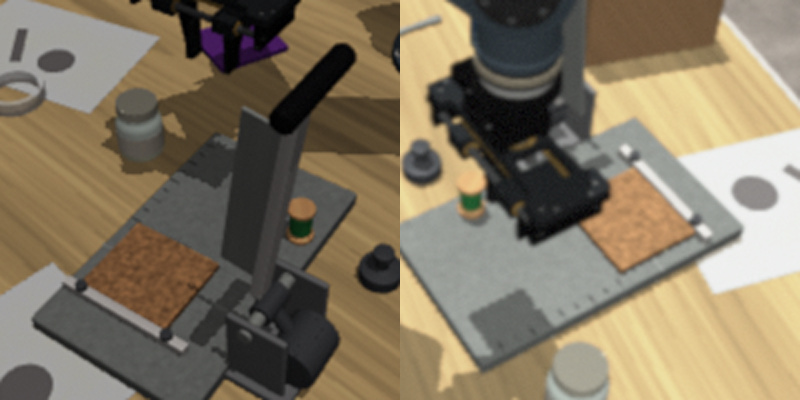

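```bash
python3 - <<'E'
from h import *
import cv2
im=cv2.imread("pics/t.png").astype(np.float32)
K,R,t=[np.array(C["side"][k]) for k in("camera_matrix","R","t")]
a=np.radians(9.9);b=np.array([np.cos(a),np.sin(a)]);q=np.array([-np.sin(a),np.cos(a)]);G=np.array([.687,-.005])
for v in(-.045,-.02,0,.02):
  print(v)
  for z in(.036,):
    row=[]
    for s in np.arange(-.024,.013,.002):
        c=K@(R@np.r_[G+v*q+s*b,z]+t);c=c[:2]/c[2]
        px=cv2.getRectSubPix(im,(1,1),(float(c[0]),float(c[1])))[0,0];row.append("%d:%d,%d"%(round(s*1e3),px[2],px[0]))
    print(" ".join(row))
E
```

```text
-0.045
-24:185,97 -22:188,99 -20:191,100 -18:194,101 -16:192,101 -14:187,101 -12:178,108 -10:173,124 -8:183,156 -6:203,189 -4:223,218 -2:231,227 0:231,226 2:226,220 4:211,204 6:185,180 8:165,163 10:154,153 12:153,152
-0.02
-24:206,107 -22:203,107 -20:198,104 -18:194,100 -16:191,100 -14:186,101 -12:178,107 -10:174,123 -8:179,151 -6:198,183 -4:219,210 -2:227,221 0:230,225 2:227,222 4:213,207 6:193,187 8:174,170 10:160,158 12:156,155
0
-24:185,97 -22:186,97 -20:190,99 -18:195,101 -16:200,105 -14:197,106 -12:189,109 -10:179,121 -8:180,146 -6:194,178 -4:213,204 -2:228,224 0:229,225 2:226,221 4:215,209 6:197,192 8:177,174 10:165,163 12:158,157
0.02
-24:198,104 -22:194,102 -20:193,100 -18:192,99 -16:191,99 -14:189,100 -12:179,104 -10:172,117 -8:175,146 -6:194,179 -4:215,207 -2:226,222 0:231,226 2:225,220 4:214,208 6:193,188 8:174,171 10:160,158 12:155,154
```

The profile goes from cork straight to aluminium with no bed strip showing, and it is uniform along the bar. The tile is flush, the arm is open, the bystanders are in place and the robot is clear.

```bash
python3 -c "
from rig import ticket
print(ticket.hand_in())"
```

```text
the job is handed in; nothing more can be done
None
```

I handed the job in: the trimmer arm stands open by itself and the tile lies flush against the gauge bar, both checked in the camera images. The first push missed the bar and the second raised it; the hand-in returned no verdict.

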